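Let the hydraulic lift down on its release valve

TASK

The little hydraulic lift in the cubby is up with the clear box on it. Crack its release valve lever open just far enough that the platform sinks slowly (a centimetre or two a second, never three) until it rests fully down with the box still standing on it. Then shut the valve again and nip it firmly against its stop (10 to 20 N at the pin, never over 25), let go, and leave the rest of the things where they are; do not push on the lift itself.

Things in the scene. Friction and masses are not known exactly. Their poses are not given: they have to be found in the camera images.
- lift: Small hydraulic lift, its stand fixed to the table. Base plate 370 x 220 x 15, from 260 on its -x (valve) side to 110 on +x of the origin (on the table under the ram's axis). Cylinder 76 across, 110 tall. A platform 170 x 170 x 12 rides on the ram, its top 227 above the table raised, 147 fully down. Only the valve may be pushed, not the lift.
- platform (a joint): How far the platform has sunk, m: 0 raised (starts within 5 mm of it), 0.08 fully down on its bottom stop. Held by the hydraulics, it moves only down, and only while the release valve is open far enough; the further beyond that point, the faster (the speed settles at once).
- platform_top (a point): Centre of the platform's top face; its z sinks from 0.227 to 0.147.
- valve_block: Steel block 56 x 56 x 55, origin at the centre of its underside, bolted on the base plate (z = 0.015) on the robot's side of the ram; its yaw varies. It carries the release valve. Its +y is the way the lever points at valve = 0.
- valve (a joint): Release valve's angle, rad: grows anticlockwise from above as it opens, 1.5 wide open. It shuts on a stop somewhere between -0.12 and 0.12, not seen, only felt. Starts at 0.15 to 0.3, holding. The platform begins to sink at 0.45 to 1.15, depending on the load; each 0.1 rad beyond adds 10 to 20 mm/s. The lever stays where left; it drags with 1 to 5 N at the pin.
- pin (a point): Point on the axis of the upright black pin (14 across, top 155 above the table, 50 tall above the lever) at the end of the valve's flat steel lever (16 wide, 10 thick); z = 0.130, 25 below the pin's top, 85 from the valve's axis. Pinch the pin from above or push it sideways.
- pivot (a point): On the valve's vertical turning axis, at z = 0.130.
- flex (a joint): How far the lever flexes on the valve's stem, rad, positive when it is pressed towards shut: about 0.001 per newton at the pin (0.09 mm there; the stop gives about as much more); springs back. A proper nip is 10 to 20 N at the pin, square to the lever; beyond 25 N (0.027) the seat is harmed. Too small to read well: judge by force.
- kit_box: Clear acrylic box with clip-on lid, 134 x 114 x 100, about 0.35 kg, a shuttlecock inside; loose on the platform, origin at the centre of its underside.
- mug: Black ceramic mug, 80 across, 92 tall, standing on the table; bystander, origin under its centre.
- cone: Low orange cone marker, 100 across, 60 tall; bystander, origin under its centre.
- wristband: Blue hard silicone ring 68 across, 12 tall, lying flat; bystander, origin under its centre.
- shuttle_a: Nylon shuttlecock standing cork up, 66 across, 82 tall; bystander, origin under its centre.
- shuttle_b: Second shuttlecock, the same.
- tin: Closed tin 74 across, 160 tall; bystander, origin under its centre.
- putty_pack: Small carton 90 x 60 x 30; bystander, origin under its centre.
Things that resemble listed ones, but are neither listed nor needed, are in the scene too. There is more than one size of the kit_box; the job needs the middle-sized.

How it is judged:
By the outcome, as a careful person would: the job done as asked, in the order asked, and still so for the second after the job is handed in, with the robot touching nothing.
It also fails if it takes over 72 s, if anything falls off the work surface, if the arm or the gripper's body presses on something with over 40 N, if the wrist force passes 120 N, or if a joint passes its speed limit or range.

ROBOT

A 7-joint arm with a two-finger parallel gripper is mounted at the origin on the work surface. World frame = base frame: x ahead of the robot, y to its left, z up, the work surface at z = 0. Lengths are in mm, angles in degrees, forces in N, time in s.
With the tool pointing down it reaches from about 425 to 875 mm from the base axis. Payload 9.9 kg.
Tool frame: the origin (TCP) lies midway between the tips of the shut fingers; the grasp point (between the pads) lies 19 mm behind it (robot.pinch_z is the distance from the TCP to the grasp point, in mm); y points along the fingers, x is the direction in which the jaws open and shut, and the axes are right-handed (so a half turn about y gives the same grasp; the last joint's range is limited). The gripper opens to 85 mm and grips with 20 to 120 N. Pads are 22 mm wide; open, the fingers measure 114 mm over their backs; the gripper's body (76 mm by 85 mm) begins 54 mm behind the grasp point. The pads swing forward as they close: fully open they stand 13 mm farther back than shut.
Start: joints at [64.756, 32.985, 1.427, 82.34, -0.859, 64.687, -3.237], TCP at [235.767, -632.49, 231.289] pointing down, gripper open.
Joint ranges: [-157.87, 157.87], [-19.46, 123.44], [-87.15, 90], [11.01, 140.99], [-62.26, 242.26], [9.8, 113.94], [-161.44, 161.44]. Speed limits (degrees/s): [127.2, 127.2, 172.46, 172.46, 180, 180, 180].

INTERFACE

Orientations are given as [roll, pitch, yaw] about the fixed x, y, z axes, in that order (R = Rz(yaw) Ry(pitch) Rx(roll)).
In Python, from station import robot, imaging gives the robot as it stands. The module is installed in compiled form; this text tells all that it offers.
- The arm moves only by the tool arm_command, never from a script. Its argument "targets" is a list of rows, each an object of numbers: "x", "y", "z": the shift along the tool's x, y, z scaled (see below); "rx", "ry", "rz": the turn, a rotation vector about the tool's x, y, z scaled (see below); "gripper": the closure in counts, from 0 (fully open) to 255 (shut). In form: [{"x": .., "y": .., "z": .., "rx": .., "ry": .., "rz": .., "gripper": ..}, ...]. A call has exactly 8 rows; each row is the pose to reach, as a shift and turn from the pose commanded when the call began, along the tool's axes at that moment; what a row does not reach only later rows make up. The controller multiplies each number of a shift by 150 mm and each number of a turn by 2 rad. A row lasts 1/8 s, in which the tool goes at most 62.5 mm and 10.7 degrees, less where a joint would pass 70% of its speed; a pose out of reach is approached as far as the arm can. A call with a number of a shift or a turn outside -1 to 1 is refused whole. A call with a gripper value outside its range is refused whole. The fingers move at their own pace and stop on an object; the grip force is fixed at half the most. Time passes only in rows, so rows that repeat a pose let the fingers close, or fill a call up. It gives the time, the measured TCP pose, the force and the opening at its end, in the units of the state.
- robot.observe(): the state, without advancing time (a new reading comes with each control period).
- imaging.capture(name): name is "scene" or "top"; returns a dict with "img" (420x560x3 uint8, blue, green, red), "K" (3x3 intrinsics, pixels), "R" (3x3) and "t" (3): a world point X has camera coordinates R X + t. Camera axes: x right, y down, z forward; pixel columns grow to the right and rows downward; lengths in mm; the calibration is good to about 2 mm. A picture is of the moment at which its call begins. There is no depth.
- robot.sign_off(): hands the job in, once; it reports no verdict.
The state is a dict: "time_s": time; "joint_pos": joint angles; "qd": joint speeds; "joint_torque": joint torques, N m; "tool_pos": TCP position; "tcp_rot": TCP orientation; "ft_force": force on the tool from outside, world axes, zero at the start; "moment": the same for the moment, N m; "grip_width": finger opening in mm.
Only numpy, scipy, OpenCV 4.12 (cv2) and the standard library are available. Lean on these libraries where they do the work, as an engineer would, in place of code of your own. Each camera call takes 0.05 s, during which the arm holds its last target.

## Working session

There is one attempt and no reset: what is moved stays moved. The work goes in short steps, Python scripts to look and compute and a tool call to move; the robot and the scene stay as the last step left them, time stands still between calls to the robot, and variables do not carry over. Pictures are saved under pics/ and viewed, and the job is handed in when it is done.

Besides the shell and the picture viewer there is one more tool, called as a command line: name --argument value ..., lists and objects as JSON in quotes. arm_command: Moves the arm, as the interface text tells. Its arguments: {"type":"object","properties":{"targets":{"type":"array","items":{"type":"object","properties":{"x":{"type":"number"},"y":{"type":"number"},"z":{"type":"number"},"rx":{"type":"number"},"ry":{"type":"number"},"rz":{"type":"number"},"gripper":{"type":"number"}}}}},"required":["targets"]}

```bash
mkdir -p pics; cat > h.py <<'E'
import numpy as np, cv2
from station import robot, imaging
def snap(n,f):
    c=imaging.capture(n); cv2.imwrite('pics/'+f,c['img']); np.savez('pics/'+f+'.npz',K=c['K'],R=c['R'],t=c['t']); return c
def ray(c,u,v,z):
    K,R,t=[np.array(c[k],float) for k in('K','R','t')]
    d=R.T@np.linalg.solve(K,[u,v,1.]); o=-R.T@t.ravel()
    return o+d*(z-o[2])/d[2]
def proj(c,X):
    K,R,t=[np.array(c[k],float) for k in('K','R','t')]
    p=K@(R@np.array(X,float)+t.ravel()); return p[:2]/p[2]
E
python3 - <<'E'
from h import *
for n in('scene','top'):
    c=snap(n,n+'0.png'); print(n,-np.array(c['R']).T@np.array(c['t']).ravel())
s=robot.observe(); print(s)
E
```

```text
scene [ 961.4221578  -452.83546086 1056.53499109]
top [ 434.3677483     3.49278591 1848.15495911]
{'time_s': 0.1, 'joint_pos': array([64.7548086 , 33.02752078,  1.42337482, 82.38083346, -0.86068342,
       64.68464802, -3.23801017]), 'qd': array([ 0.01261536, -0.02779054, -0.06956464, -0.09359802,  0.0473475 ,
       -0.10620338,  0.05278975]), 'joint_torque': array([ 5.93647899e-03, -7.67309618e+01,  2.25766540e+00, -2.86606371e+01,
        1.58684654e-02,  8.56114144e-03, -1.74308167e-05]), 'tool_pos': array([ 235.65118112, -632.11514638,  230.53738589]), 'tcp_rot': array([-9.00029067e+01,  8.23965005e-02, -6.95554323e+01]), 'ft_force': array([ 0.48558574, -0.58374309, -0.7826689 ]), 'moment': array([-0.02392231, -0.00562784, -0.04253873]), 'grip_width': 85.63350811756989}
```

View pics/scene0.png

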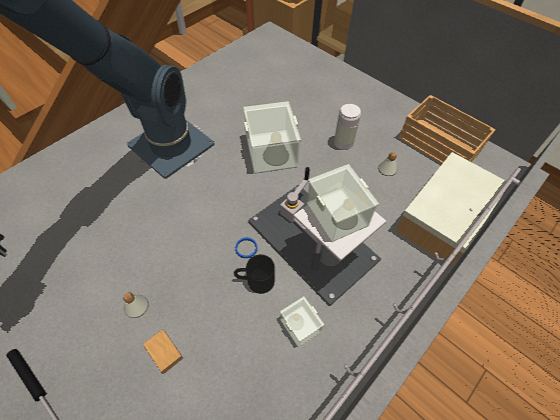

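View pics/top0.png

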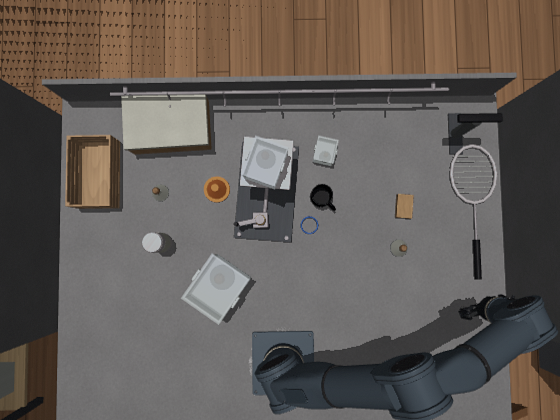

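```bash
python3 - <<'E'
from h import *
a=cv2.imread('pics/top0.png')[120:260,220:320]; b=cv2.imread('pics/scene0.png')[150:310,235:395]
cv2.imwrite('pics/t0z.png',cv2.resize(a,None,fx=4,fy=4,interpolation=cv2.INTER_CUBIC)[:600])
cv2.imwrite('pics/s0z.png',cv2.resize(b,None,fx=3.7,fy=3.7,interpolation=cv2.INTER_CUBIC))
E
```

```text
(no output)
```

View pics/t0z.png

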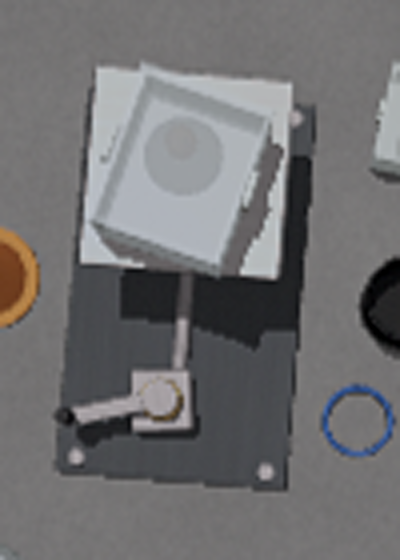

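View pics/s0z.png

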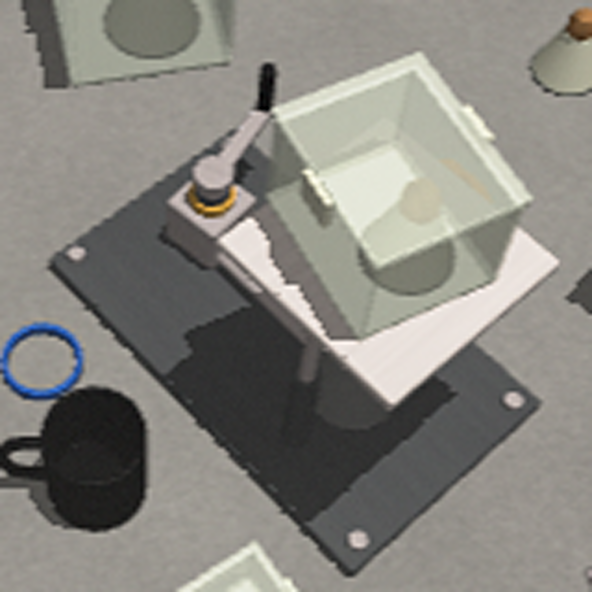

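```bash
cat >> h.py <<'E'
def load(f): return dict(np.load('pics/'+f+'.npz'))
def tri(cs,uvs):
    A=[];b=[]
    for c,(u,v) in zip(cs,uvs):
        P=np.array(c['K'])@np.c_[c['R'],np.array(c['t']).ravel()]
        for q,i in((u,0),(v,1)):
            r=q*P[2]-P[i]; n=np.linalg.norm(r[:3]); A.append(r[:3]/n); b.append(-r[3]/n)
    x,res,_,_=np.linalg.lstsq(np.array(A),np.array(b),rcond=None); return x,res
E
python3 - <<'E'
from h import *
t=load('top0.png');s=load('scene0.png')
print('pintop',ray(t,235.8,223.2,155),ray(s,307.4,168.4,155),tri([t,s],[(235.8,223.2),(307.4,168.4)]))
print('knob',tri([t,s],[(260,219.3),(292.3,196.3)]))
for z in(110,125,140):print(z,ray(t,260,219.3,z),ray(s,292.3,196.3,z))
# platform corners top (zoom)
for p in[(97,66),(293,84),(80,264),(280,278)]: print('plat',ray(t,220+p[0]/4,120+p[1]/4,227))
for p in[(84,85),(316,108),(57,470),(288,490)]: print('base',ray(t,220+p[0]/4,120+p[1]/4,15))
for p in[(132,372),(190,370),(133,430),(196,432)]: print('blk',ray(t,220+p[0]/4,120+p[1]/4,70))
print('f',robot.observe()['ft_force'])
E
```

```text
pintop [515.2900482  156.67920235 155.        ] [515.75140663 157.76961509 155.        ] (array([515.65880629, 156.99640654, 155.56057896]), array([0.57600825]))
knob (array([531.0373675 ,  74.0704285 , 108.40376011]), array([1.67759603]))
110 [530.29444757  73.36219567 110.        ] [532.38440086  73.8569871  110.        ]
125 [529.46661546  72.75923381 125.        ] [539.18348004  65.51034721 125.        ]
140 [528.63878335  72.15627195 140.        ] [545.98255923  57.16370731 140.        ]
plat [807.06160166 119.20166018 227.        ]
plat [789.17943987 -47.48428137 227.        ]
plat [637.52947316 135.03807557 227.        ]
plat [623.25327343 -33.83114605 227.        ]
base [837.43066495 147.00455702  15.        ]
base [811.88307384 -75.88945302  15.        ]
base [467.77357828 175.62486617  15.        ]
base [445.77822538 -43.14323994  15.        ]
blk [556.1639287  100.56633471  70.        ]
blk [557.26370625  46.99077043  70.        ]
blk [502.59155878 100.17894676  70.        ]
blk [499.93507967  42.16021903  70.        ]
f [ 0.48558574 -0.58374309 -0.7826689 ]
```

arm_command --targets '[{"x": -0.05, "y": 0, "z": 0.125, "ry": -0.015, "gripper": 195}, {"x": -0.1, "y": 0, "z": 0.25, "ry": -0.03, "gripper": 195}, {"x": -0.15, "y": 0, "z": 0.375, "ry": -0.045, "gripper": 195}, {"x": -0.2, "y": 0, "z": 0.5, "ry": -0.06, "gripper": 195}, {"x": -0.25, "y": 0, "z": 0.625, "ry": -0.075, "gripper": 195}, {"x": -0.3, "y": 0, "z": 0.75, "ry": -0.09, "gripper": 195}, {"x": -0.35, "y": 0, "z": 0.875, "ry": -0.105, "gripper": 195}, {"x": -0.4, "y": 0, "z": 1, "ry": -0.12, "gripper": 195}]'

```text
invalid input
```

arm_command --targets '[{"x": -0.05, "y": 0, "z": 0.125, "rx": 0, "ry": -0.015, "rz": 0, "gripper": 195}, {"x": -0.1, "y": 0, "z": 0.25, "rx": 0, "ry": -0.03, "rz": 0, "gripper": 195}, {"x": -0.15, "y": 0, "z": 0.375, "rx": 0, "ry": -0.045, "rz": 0, "gripper": 195}, {"x": -0.2, "y": 0, "z": 0.5, "rx": 0, "ry": -0.06, "rz": 0, "gripper": 195}, {"x": -0.25, "y": 0, "z": 0.625, "rx": 0, "ry": -0.075, "rz": 0, "gripper": 195}, {"x": -0.3, "y": 0, "z": 0.75, "rx": 0, "ry": -0.09, "rz": 0, "gripper": 195}, {"x": -0.35, "y": 0, "z": 0.875, "rx": 0, "ry": -0.105, "rz": 0, "gripper": 195}, {"x": -0.4, "y": 0, "z": 1, "rx": 0, "ry": -0.12, "rz": 0, "gripper": 195}]'

```text
time_s: 1.1
tool_pos: [356.3, -523.0, 231.3]
tcp_rot: [-90.0, -0.0, -55.7]
ft_force: [-0.2, 0.1, -1.1]
grip_width: 19.9
```

arm_command --targets '[{"x": -0.05, "y": 0, "z": 0.125, "rx": 0, "ry": -0.015, "rz": 0, "gripper": 195}, {"x": -0.1, "y": 0, "z": 0.25, "rx": 0, "ry": -0.03, "rz": 0, "gripper": 195}, {"x": -0.15, "y": 0, "z": 0.375, "rx": 0, "ry": -0.045, "rz": 0, "gripper": 195}, {"x": -0.2, "y": 0, "z": 0.5, "rx": 0, "ry": -0.06, "rz": 0, "gripper": 195}, {"x": -0.25, "y": 0, "z": 0.625, "rx": 0, "ry": -0.075, "rz": 0, "gripper": 195}, {"x": -0.3, "y": 0, "z": 0.75, "rx": 0, "ry": -0.09, "rz": 0, "gripper": 195}, {"x": -0.35, "y": 0, "z": 0.875, "rx": 0, "ry": -0.105, "rz": 0, "gripper": 195}, {"x": -0.4, "y": 0, "z": 1, "rx": 0, "ry": -0.12, "rz": 0, "gripper": 195}]'

```text
time_s: 2.1
tool_pos: [446.5, -388.8, 231.3]
tcp_rot: [-90.0, 0.0, -41.9]
ft_force: [-0.7, 0.0, -0.5]
grip_width: 20.0
```

arm_command --targets '[{"x": -0.05, "y": 0, "z": 0.125, "rx": 0, "ry": -0.016, "rz": 0, "gripper": 195}, {"x": -0.1, "y": 0, "z": 0.25, "rx": 0, "ry": -0.032, "rz": 0, "gripper": 195}, {"x": -0.15, "y": 0, "z": 0.375, "rx": 0, "ry": -0.048, "rz": 0, "gripper": 195}, {"x": -0.2, "y": 0, "z": 0.5, "rx": 0, "ry": -0.064, "rz": 0, "gripper": 195}, {"x": -0.25, "y": 0, "z": 0.625, "rx": 0, "ry": -0.08, "rz": 0, "gripper": 195}, {"x": -0.3, "y": 0, "z": 0.75, "rx": 0, "ry": -0.096, "rz": 0, "gripper": 195}, {"x": -0.35, "y": 0, "z": 0.875, "rx": 0, "ry": -0.112, "rz": 0, "gripper": 195}, {"x": -0.4, "y": 0, "z": 1, "rx": 0, "ry": -0.128, "rz": 0, "gripper": 195}]'

```text
time_s: 3.1
tool_pos: [502.1, -237.1, 231.3]
tcp_rot: [-90.0, -0.0, -27.3]
ft_force: [1.5, -0.3, -0.4]
grip_width: 20.1
```

arm_command --targets '[{"x": -0.0575, "y": 0, "z": 0.111, "rx": 0, "ry": -0.016, "rz": 0, "gripper": 195}, {"x": -0.115, "y": 0, "z": 0.222, "rx": 0, "ry": -0.033, "rz": 0, "gripper": 195}, {"x": -0.172, "y": 0, "z": 0.333, "rx": 0, "ry": -0.05, "rz": 0, "gripper": 195}, {"x": -0.23, "y": 0, "z": 0.445, "rx": 0, "ry": -0.067, "rz": 0, "gripper": 195}, {"x": -0.287, "y": 0, "z": 0.556, "rx": 0, "ry": -0.084, "rz": 0, "gripper": 195}, {"x": -0.345, "y": 0, "z": 0.667, "rx": 0, "ry": -0.1, "rz": 0, "gripper": 195}, {"x": -0.4, "y": 0, "z": 0.78, "rx": 0, "ry": -0.117, "rz": 0, "gripper": 195}, {"x": -0.46, "y": 0, "z": 0.89, "rx": 0, "ry": -0.134, "rz": 0, "gripper": 195}]'

```text
time_s: 4.1
tool_pos: [501.8, -86.8, 231.3]
tcp_rot: [-90.0, -0.0, -11.9]
ft_force: [0.1, -0.0, 0.2]
grip_width: 19.8
```

arm_command --targets '[{"x": -0.03, "y": 0, "z": 0.12, "rx": 0, "ry": -0.018, "rz": 0, "gripper": 195}, {"x": -0.06, "y": 0, "z": 0.24, "rx": 0, "ry": -0.037, "rz": 0, "gripper": 195}, {"x": -0.09, "y": 0, "z": 0.36, "rx": 0, "ry": -0.055, "rz": 0, "gripper": 195}, {"x": -0.12, "y": 0, "z": 0.48, "rx": 0, "ry": -0.074, "rz": 0, "gripper": 195}, {"x": -0.15, "y": 0, "z": 0.6, "rx": 0, "ry": -0.092, "rz": 0, "gripper": 195}, {"x": -0.18, "y": 0, "z": 0.72, "rx": 0, "ry": -0.111, "rz": 0, "gripper": 195}, {"x": -0.21, "y": 0, "z": 0.84, "rx": 0, "ry": -0.13, "rz": 0, "gripper": 195}, {"x": -0.235, "y": 0, "z": 0.95, "rx": 0, "ry": -0.148, "rz": 0, "gripper": 195}]'

```text
time_s: 5.1
tool_pos: [497.0, 59.9, 231.3]
tcp_rot: [-90.0, -0.0, 5.1]
ft_force: [0.4, 0.6, -0.3]
grip_width: 20.1
```

```bash
cat >> h.py <<'E'
from scipy.spatial.transform import Rotation as Ro
def go(x,y,z,yaw):
    s=robot.observe(); p=np.array(s['tool_pos']); R=Ro.from_euler('xyz',s['tcp_rot'],degrees=True)
    d=R.inv().apply(np.array([x,y,z])-p)/150
    R2=Ro.from_euler('xyz',[-90,0,yaw],degrees=True)
    print('shift',d.round(4),'rot',((R.inv()*R2).as_rotvec()/2).round(4),'p',p.round(1),s['tcp_rot'].round(1),s['time_s'])
E
python3 -c "
from h import *
go(515.5,157.2,185,10.5)"
```

```text
shift [0.1805 0.3088 0.6351] rot [-0.     -0.0473  0.    ] p [497.   59.9 231.3] [-90.   -0.    5.1] 5.1
```

arm_command --targets '[{"x": 0.023, "y": 0.04, "z": 0.08, "rx": 0, "ry": -0.006, "rz": 0, "gripper": 165}, {"x": 0.045, "y": 0.08, "z": 0.16, "rx": 0, "ry": -0.012, "rz": 0, "gripper": 165}, {"x": 0.068, "y": 0.12, "z": 0.24, "rx": 0, "ry": -0.018, "rz": 0, "gripper": 165}, {"x": 0.09, "y": 0.16, "z": 0.32, "rx": 0, "ry": -0.024, "rz": 0, "gripper": 165}, {"x": 0.113, "y": 0.2, "z": 0.4, "rx": 0, "ry": -0.03, "rz": 0, "gripper": 165}, {"x": 0.135, "y": 0.24, "z": 0.48, "rx": 0, "ry": -0.036, "rz": 0, "gripper": 165}, {"x": 0.158, "y": 0.28, "z": 0.56, "rx": 0, "ry": -0.042, "rz": 0, "gripper": 165}, {"x": 0.18, "y": 0.309, "z": 0.635, "rx": 0, "ry": -0.047, "rz": 0, "gripper": 165}]'

```text
time_s: 6.1
tool_pos: [515.8, 156.7, 184.5]
tcp_rot: [-90.0, 0.0, 10.4]
ft_force: [-0.1, 0.4, 0.7]
grip_width: 30.4
```

```bash
python3 - <<'E'
from h import *
c=snap('scene','s1.png'); t=snap('top','t1.png')
cv2.imwrite('pics/s1z.png',cv2.resize(c['img'][130:290,235:395],None,fx=3.7,fy=3.7,interpolation=cv2.INTER_CUBIC))
go(515.5,157.2,113,10.5)
E
```

```text
shift [-0.0012  0.4766 -0.0019] rot [-0.0004 -0.0006 -0.0002] p [515.7 157.5 184.5] [-90.    0.   10.4] 6.2
```

View pics/s1z.png

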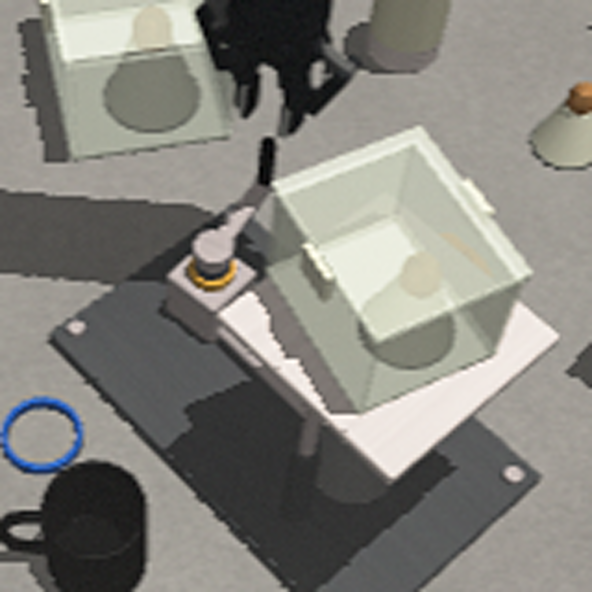

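arm_command --targets '[{"x": 0, "y": 0.07, "z": 0, "rx": 0, "ry": 0, "rz": 0, "gripper": 165}, {"x": 0, "y": 0.14, "z": 0, "rx": 0, "ry": 0, "rz": 0, "gripper": 165}, {"x": 0, "y": 0.21, "z": 0, "rx": 0, "ry": 0, "rz": 0, "gripper": 165}, {"x": 0, "y": 0.28, "z": 0, "rx": 0, "ry": 0, "rz": 0, "gripper": 165}, {"x": 0, "y": 0.34, "z": 0, "rx": 0, "ry": 0, "rz": 0, "gripper": 165}, {"x": 0, "y": 0.4, "z": 0, "rx": 0, "ry": 0, "rz": 0, "gripper": 165}, {"x": 0, "y": 0.46, "z": 0, "rx": 0, "ry": 0, "rz": 0, "gripper": 195}, {"x": 0, "y": 0.47, "z": 0, "rx": 0, "ry": 0, "rz": 0, "gripper": 201}]'

```text
time_s: 7.2
tool_pos: [515.4, 155.8, 113.8]
tcp_rot: [-90.0, 0.1, 10.3]
ft_force: [-0.5, -0.1, -1.4]
grip_width: 18.3
```

```bash
python3 - <<'E'
from h import *
c=snap('scene','s2.png')
cv2.imwrite('pics/s2z.png',cv2.resize(c['img'][130:290,235:395],None,fx=3.7,fy=3.7,interpolation=cv2.INTER_CUBIC))
s=robot.observe(); print(s['tool_pos'],s['ft_force'],s['grip_width'])
E
```

```text
[515.54520818 155.81029503 113.98073969] [-0.23548524 -0.40219889 -0.60029981] 18.226460469729115
```

View pics/s2z.png

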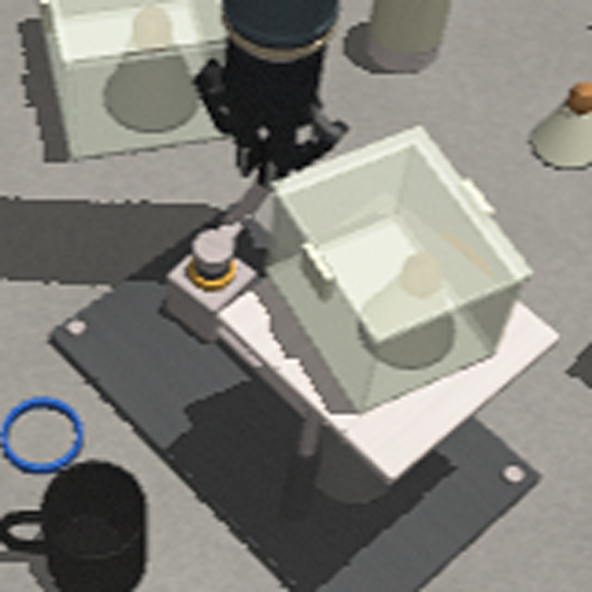

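arm_command --targets '[{"x": -0.023, "y": 0, "z": -0.0005, "rx": 0, "ry": -0.02, "rz": 0, "gripper": 201}, {"x": -0.046, "y": 0, "z": -0.002, "rx": 0, "ry": -0.04, "rz": 0, "gripper": 201}, {"x": -0.068, "y": 0, "z": -0.004, "rx": 0, "ry": -0.06, "rz": 0, "gripper": 201}, {"x": -0.09, "y": 0, "z": -0.007, "rx": 0, "ry": -0.08, "rz": 0, "gripper": 201}, {"x": -0.11, "y": 0, "z": -0.011, "rx": 0, "ry": -0.1, "rz": 0, "gripper": 201}, {"x": -0.13, "y": 0, "z": -0.015, "rx": 0, "ry": -0.115, "rz": 0, "gripper": 201}, {"x": -0.137, "y": 0, "z": -0.017, "rx": 0, "ry": -0.1225, "rz": 0, "gripper": 201}, {"x": -0.137, "y": 0, "z": -0.017, "rx": 0, "ry": -0.1225, "rz": 0, "gripper": 201}]'

```text
time_s: 8.25
tool_pos: [495.9, 149.6, 114.5]
tcp_rot: [-90.0, 0.0, 24.4]
ft_force: [1.5, -1.0, 0.9]
grip_width: 18.1
```

```bash
cat >> h.py <<'E'
PIV=np.array([531,73.5])
# platform sink estimation: track box+platform patch in scene image vs reference s2.png
def sink(img,ref='s1.png'):
    r=cv2.imread('pics/'+ref); c=load(ref)
    a=proj(c,[712,43,227]); b=proj(c,[712,43,147]); 
    g=lambda i:cv2.cvtColor(i,cv2.COLOR_BGR2GRAY)
    x0,y0,x1,y1=318,205,388,262   # template: platform near/right edge & box bottom
    res=cv2.matchTemplate(g(img)[y0-5:y1+60,x0-12:x1+12],g(r)[y0:y1,x0:x1],cv2.TM_CCOEFF_NORMED)
    _,m,_,(px,py)=cv2.minMaxLoc(res)
    f=lambda l,c_,r_:0.5*(l-r_)/(l-2*c_+r_) if l-2*c_+r_ else 0
    sy=py+(f(res[py-1,px],res[py,px],res[py+1,px]) if 0<py<res.shape[0]-1 else 0)-5
    return sy, sy/(b[1]-a[1])*80, px-12, m
def step():
    c=imaging.capture('scene'); s=robot.observe()
    p=s['tool_pos']; d=p[:2]-PIV; ang=np.arctan2(d[1],d[0])-np.pi/2
    tx=np.array([np.cos(ang),np.sin(ang)])
    print('t',s['time_s'],'sink px,mm,dx,score',np.round(sink(c['img']),2),'tcp ang',ang.round(3),'yaw',np.radians(s['tcp_rot'][2]).round(3),'r',np.linalg.norm(d).round(1),'p',p.round(1),'Ft',(s['ft_force'][:2]@tx).round(1),'F',s['ft_force'].round(1),'w',round(s['grip_width'],1))
    return c
E
python3 - <<'E'
from h import *
c=step(); print(sink(cv2.imread('pics/s2.png')))
cv2.imwrite('pics/s3.png',c['img'])
l=load('s1.png');print(proj(l,[712,43,227]),proj(l,[712,43,147]))
cv2.imwrite('pics/s3z.png',cv2.resize(c['img'][130:290,235:395],None,fx=3.7,fy=3.7,interpolation=cv2.INTER_CUBIC))
E
```

```text
t 8.3 sink px,mm,dx,score [0.02 0.09 0.   1.  ] tcp ang 0.432 yaw 0.425 r 83.9 p [495.9 149.7 114.5] Ft 1.7 F [1.9 0.  1.3] w 17.9
(np.float32(0.011609077), np.float64(0.05900204828356583), 0, 0.9997420310974121)
[337.73787182 216.25131715] [333.74254842 231.99189266]
```

View pics/s3z.png

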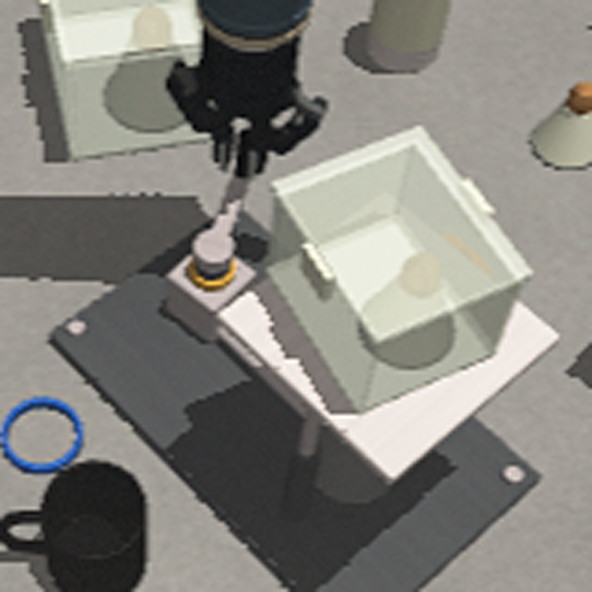

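arm_command --targets '[{"x": -0.01, "y": 0, "z": 0, "rx": 0, "ry": -0.009, "rz": 0, "gripper": 201}, {"x": -0.02, "y": 0, "z": -0.0004, "rx": 0, "ry": -0.018, "rz": 0, "gripper": 201}, {"x": -0.03, "y": 0, "z": -0.0008, "rx": 0, "ry": -0.027, "rz": 0, "gripper": 201}, {"x": -0.04, "y": 0, "z": -0.0014, "rx": 0, "ry": -0.035, "rz": 0, "gripper": 201}, {"x": -0.04, "y": 0, "z": -0.0014, "rx": 0, "ry": -0.035, "rz": 0, "gripper": 201}, {"x": -0.04, "y": 0, "z": -0.0014, "rx": 0, "ry": -0.035, "rz": 0, "gripper": 201}, {"x": -0.04, "y": 0, "z": -0.0014, "rx": 0, "ry": -0.035, "rz": 0, "gripper": 201}, {"x": -0.04, "y": 0, "z": -0.0014, "rx": 0, "ry": -0.035, "rz": 0, "gripper": 201}]'

```text
time_s: 9.3
tool_pos: [490.5, 147.0, 114.4]
tcp_rot: [-90.0, 0.0, 28.4]
ft_force: [1.3, -0.1, -0.2]
grip_width: 18.2
```

```bash
python3 -c "
from h import *
step()"
```

```text
t 9.35 sink px,mm,dx,score [0.02 0.09 0.   1.  ] tcp ang 0.504 yaw 0.495 r 84.0 p [490.5 147.  114.4] Ft 2.2 F [2.  1.  1.6] w 18.0
```

arm_command --targets '[{"x": -0.01, "y": 0, "z": 0, "rx": 0, "ry": -0.009, "rz": 0, "gripper": 201}, {"x": -0.02, "y": 0, "z": -0.0004, "rx": 0, "ry": -0.018, "rz": 0, "gripper": 201}, {"x": -0.03, "y": 0, "z": -0.0008, "rx": 0, "ry": -0.027, "rz": 0, "gripper": 201}, {"x": -0.04, "y": 0, "z": -0.0014, "rx": 0, "ry": -0.035, "rz": 0, "gripper": 201}, {"x": -0.04, "y": 0, "z": -0.0014, "rx": 0, "ry": -0.035, "rz": 0, "gripper": 201}, {"x": -0.04, "y": 0, "z": -0.0014, "rx": 0, "ry": -0.035, "rz": 0, "gripper": 201}, {"x": -0.04, "y": 0, "z": -0.0014, "rx": 0, "ry": -0.035, "rz": 0, "gripper": 201}, {"x": -0.04, "y": 0, "z": -0.0014, "rx": 0, "ry": -0.035, "rz": 0, "gripper": 201}]'

```text
time_s: 10.35
tool_pos: [485.3, 144.0, 114.4]
tcp_rot: [-90.0, 0.0, 32.4]
ft_force: [2.2, -0.5, -0.5]
grip_width: 18.4
```

```bash
python3 -c "
from h import *
step()"
```

```text
t 10.4 sink px,mm,dx,score [0.02 0.11 0.   1.  ] tcp ang 0.575 yaw 0.565 r 84.0 p [485.3 144.  114.5] Ft 1.1 F [ 1.3 -0.1  0.2] w 18.1
```

arm_command --targets '[{"x": -0.01, "y": 0, "z": 0, "rx": 0, "ry": -0.009, "rz": 0, "gripper": 201}, {"x": -0.02, "y": 0, "z": -0.0004, "rx": 0, "ry": -0.018, "rz": 0, "gripper": 201}, {"x": -0.03, "y": 0, "z": -0.0008, "rx": 0, "ry": -0.027, "rz": 0, "gripper": 201}, {"x": -0.04, "y": 0, "z": -0.0014, "rx": 0, "ry": -0.035, "rz": 0, "gripper": 201}, {"x": -0.04, "y": 0, "z": -0.0014, "rx": 0, "ry": -0.035, "rz": 0, "gripper": 201}, {"x": -0.04, "y": 0, "z": -0.0014, "rx": 0, "ry": -0.035, "rz": 0, "gripper": 201}, {"x": -0.04, "y": 0, "z": -0.0014, "rx": 0, "ry": -0.035, "rz": 0, "gripper": 201}, {"x": -0.04, "y": 0, "z": -0.0014, "rx": 0, "ry": -0.035, "rz": 0, "gripper": 201}]'

```text
time_s: 11.4
tool_pos: [480.3, 140.6, 114.5]
tcp_rot: [-90.0, 0.0, 36.4]
ft_force: [1.1, 0.1, 0.3]
grip_width: 18.1
```

```bash
python3 -c "
from h import *
step()"
```

```text
t 11.45 sink px,mm,dx,score [0.03 0.13 0.   1.  ] tcp ang 0.646 yaw 0.635 r 84.0 p [480.4 140.6 114.5] Ft 1.9 F [2.2 0.2 0. ] w 17.6
```

arm_command --targets '[{"x": -0.01, "y": 0, "z": 0, "rx": 0, "ry": -0.009, "rz": 0, "gripper": 201}, {"x": -0.02, "y": 0, "z": -0.0004, "rx": 0, "ry": -0.018, "rz": 0, "gripper": 201}, {"x": -0.03, "y": 0, "z": -0.0008, "rx": 0, "ry": -0.027, "rz": 0, "gripper": 201}, {"x": -0.04, "y": 0, "z": -0.0014, "rx": 0, "ry": -0.035, "rz": 0, "gripper": 201}, {"x": -0.04, "y": 0, "z": -0.0014, "rx": 0, "ry": -0.035, "rz": 0, "gripper": 201}, {"x": -0.04, "y": 0, "z": -0.0014, "rx": 0, "ry": -0.035, "rz": 0, "gripper": 201}, {"x": -0.04, "y": 0, "z": -0.0014, "rx": 0, "ry": -0.035, "rz": 0, "gripper": 201}, {"x": -0.04, "y": 0, "z": -0.0014, "rx": 0, "ry": -0.035, "rz": 0, "gripper": 201}]'

```text
time_s: 12.45
tool_pos: [475.6, 136.8, 114.4]
tcp_rot: [-90.0, 0.0, 40.4]
ft_force: [1.3, 0.2, 1.6]
grip_width: 18.3
```

```bash
python3 -c "
from h import *
step()"
```

```text
t 12.5 sink px,mm,dx,score [0.03 0.15 0.   1.  ] tcp ang 0.718 yaw 0.705 r 84.1 p [475.7 136.9 114.4] Ft 1.0 F [ 1.3  0.1 -0.3] w 18.1
```

arm_command --targets '[{"x": -0.01, "y": 0, "z": 0, "rx": 0, "ry": -0.009, "rz": 0, "gripper": 201}, {"x": -0.02, "y": 0, "z": -0.0004, "rx": 0, "ry": -0.018, "rz": 0, "gripper": 201}, {"x": -0.03, "y": 0, "z": -0.0008, "rx": 0, "ry": -0.027, "rz": 0, "gripper": 201}, {"x": -0.04, "y": 0, "z": -0.0014, "rx": 0, "ry": -0.035, "rz": 0, "gripper": 201}, {"x": -0.04, "y": 0, "z": -0.0014, "rx": 0, "ry": -0.035, "rz": 0, "gripper": 201}, {"x": -0.04, "y": 0, "z": -0.0014, "rx": 0, "ry": -0.035, "rz": 0, "gripper": 201}, {"x": -0.04, "y": 0, "z": -0.0014, "rx": 0, "ry": -0.035, "rz": 0, "gripper": 201}, {"x": -0.04, "y": 0, "z": -0.0014, "rx": 0, "ry": -0.035, "rz": 0, "gripper": 201}]'

```text
time_s: 13.5
tool_pos: [471.2, 132.8, 114.4]
tcp_rot: [-90.0, 0.0, 44.4]
ft_force: [1.9, -0.2, 0.1]
grip_width: 18.4
```

```bash
python3 -c "
from h import *
step()"
```

```text
t 13.55 sink px,mm,dx,score [0.03 0.15 0.   1.  ] tcp ang 0.789 yaw 0.775 r 84.2 p [471.2 132.8 114.5] Ft 1.0 F [ 1.3  0.1 -0.3] w 17.9
```

arm_command --targets '[{"x": -0.01, "y": 0, "z": 0, "rx": 0, "ry": -0.009, "rz": 0, "gripper": 201}, {"x": -0.02, "y": 0, "z": -0.0004, "rx": 0, "ry": -0.018, "rz": 0, "gripper": 201}, {"x": -0.03, "y": 0, "z": -0.0008, "rx": 0, "ry": -0.027, "rz": 0, "gripper": 201}, {"x": -0.04, "y": 0, "z": -0.0014, "rx": 0, "ry": -0.035, "rz": 0, "gripper": 201}, {"x": -0.04, "y": 0, "z": -0.0014, "rx": 0, "ry": -0.035, "rz": 0, "gripper": 201}, {"x": -0.04, "y": 0, "z": -0.0014, "rx": 0, "ry": -0.035, "rz": 0, "gripper": 201}, {"x": -0.04, "y": 0, "z": -0.0014, "rx": 0, "ry": -0.035, "rz": 0, "gripper": 201}, {"x": -0.04, "y": 0, "z": -0.0014, "rx": 0, "ry": -0.035, "rz": 0, "gripper": 201}]'

```text
time_s: 14.55
tool_pos: [467.1, 128.4, 114.5]
tcp_rot: [-90.0, 0.0, 48.4]
ft_force: [2.1, 0.7, 0.5]
grip_width: 18.0
```

```bash
python3 -c "
from h import *
c=step()
cv2.imwrite('pics/s4z.png',cv2.resize(c['img'][130:290,235:395],None,fx=3.7,fy=3.7,interpolation=cv2.INTER_CUBIC))"
```

```text
t 14.6 sink px,mm,dx,score [0.03 0.16 0.   1.  ] tcp ang 0.861 yaw 0.845 r 84.3 p [467.  128.5 114.4] Ft 1.1 F [1.5 0.2 1.6] w 18.0
```

View pics/s4z.png

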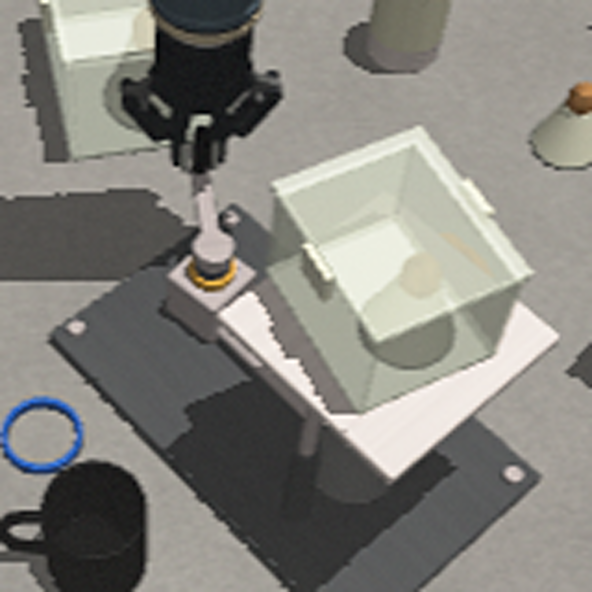

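The lever is following the jaws and the platform is still up. I'll keep stepping.

arm_command --targets '[{"x": -0.01, "y": 0, "z": 0, "rx": 0, "ry": -0.009, "rz": 0, "gripper": 201}, {"x": -0.02, "y": 0, "z": -0.0004, "rx": 0, "ry": -0.018, "rz": 0, "gripper": 201}, {"x": -0.03, "y": 0, "z": -0.0008, "rx": 0, "ry": -0.027, "rz": 0, "gripper": 201}, {"x": -0.04, "y": 0, "z": -0.0014, "rx": 0, "ry": -0.035, "rz": 0, "gripper": 201}, {"x": -0.04, "y": 0, "z": -0.0014, "rx": 0, "ry": -0.035, "rz": 0, "gripper": 201}, {"x": -0.04, "y": 0, "z": -0.0014, "rx": 0, "ry": -0.035, "rz": 0, "gripper": 201}, {"x": -0.04, "y": 0, "z": -0.0014, "rx": 0, "ry": -0.035, "rz": 0, "gripper": 201}, {"x": -0.04, "y": 0, "z": -0.0014, "rx": 0, "ry": -0.035, "rz": 0, "gripper": 201}]'

```text
time_s: 15.6
tool_pos: [463.2, 123.8, 114.4]
tcp_rot: [-90.0, 0.0, 52.4]
ft_force: [1.5, 0.5, 0.3]
grip_width: 18.1
```

```bash
python3 -c "
from h import *
c=step()"
```

```text
t 15.65 sink px,mm,dx,score [0.52 2.64 0.   0.97] tcp ang 0.932 yaw 0.915 r 84.4 p [463.2 123.8 114.5] Ft 1.2 F [1.1 0.6 0.1] w 18.2
```

arm_command --targets '[{"x": -0.01, "y": 0, "z": 0, "rx": 0, "ry": -0.009, "rz": 0, "gripper": 201}, {"x": -0.02, "y": 0, "z": -0.0004, "rx": 0, "ry": -0.0175, "rz": 0, "gripper": 201}, {"x": -0.02, "y": 0, "z": -0.0004, "rx": 0, "ry": -0.0175, "rz": 0, "gripper": 201}, {"x": -0.02, "y": 0, "z": -0.0004, "rx": 0, "ry": -0.0175, "rz": 0, "gripper": 201}, {"x": -0.02, "y": 0, "z": -0.0004, "rx": 0, "ry": -0.0175, "rz": 0, "gripper": 201}, {"x": -0.02, "y": 0, "z": -0.0004, "rx": 0, "ry": -0.0175, "rz": 0, "gripper": 201}, {"x": -0.02, "y": 0, "z": -0.0004, "rx": 0, "ry": -0.0175, "rz": 0, "gripper": 201}, {"x": -0.02, "y": 0, "z": -0.0004, "rx": 0, "ry": -0.0175, "rz": 0, "gripper": 201}]'

```text
time_s: 16.65
tool_pos: [461.5, 121.4, 114.4]
tcp_rot: [-90.0, 0.0, 54.4]
ft_force: [2.1, 0.6, -1.3]
grip_width: 17.8
```

```bash
python3 -c "
from h import *
c=step()
cv2.imwrite('pics/s5.png',c['img'])"
```

```text
t 16.7 sink px,mm,dx,score [ 2.21 11.24 -1.    0.96] tcp ang 0.967 yaw 0.95 r 84.4 p [461.5 121.4 114.4] Ft 1.7 F [ 2.4  0.5 -0.7] w 18.1
```

arm_command --targets '[{"x": -0.009, "y": 0, "z": 0, "rx": 0, "ry": -0.008, "rz": 0, "gripper": 201}, {"x": -0.017, "y": 0, "z": -0.0003, "rx": 0, "ry": -0.015, "rz": 0, "gripper": 201}, {"x": -0.017, "y": 0, "z": -0.0003, "rx": 0, "ry": -0.015, "rz": 0, "gripper": 201}, {"x": -0.017, "y": 0, "z": -0.0003, "rx": 0, "ry": -0.015, "rz": 0, "gripper": 201}, {"x": -0.017, "y": 0, "z": -0.0003, "rx": 0, "ry": -0.015, "rz": 0, "gripper": 201}, {"x": -0.017, "y": 0, "z": -0.0003, "rx": 0, "ry": -0.015, "rz": 0, "gripper": 201}, {"x": -0.017, "y": 0, "z": -0.0003, "rx": 0, "ry": -0.015, "rz": 0, "gripper": 201}, {"x": -0.017, "y": 0, "z": -0.0003, "rx": 0, "ry": -0.015, "rz": 0, "gripper": 201}]'

```text
time_s: 17.7
tool_pos: [460.1, 119.3, 114.5]
tcp_rot: [-90.0, 0.0, 56.2]
ft_force: [2.4, 0.7, 0.2]
grip_width: 18.0
```

```bash
python3 -c "
from h import *
c=step()
cv2.imwrite('pics/s6.png',c['img'])"
```

```text
t 17.75 sink px,mm,dx,score [ 4.85 24.63 -2.    0.94] tcp ang 0.997 yaw 0.98 r 84.4 p [460.1 119.3 114.5] Ft 1.3 F [1.9 0.3 0.6] w 18.2
```

arm_command --targets '[{"x": 0, "y": 0, "z": 0, "rx": 0, "ry": 0, "rz": 0, "gripper": 201}, {"x": 0, "y": 0, "z": 0, "rx": 0, "ry": 0, "rz": 0, "gripper": 201}, {"x": 0, "y": 0, "z": 0, "rx": 0, "ry": 0, "rz": 0, "gripper": 201}, {"x": 0, "y": 0, "z": 0, "rx": 0, "ry": 0, "rz": 0, "gripper": 201}, {"x": 0, "y": 0, "z": 0, "rx": 0, "ry": 0, "rz": 0, "gripper": 201}, {"x": 0, "y": 0, "z": 0, "rx": 0, "ry": 0, "rz": 0, "gripper": 201}, {"x": 0, "y": 0, "z": 0, "rx": 0, "ry": 0, "rz": 0, "gripper": 201}, {"x": 0, "y": 0, "z": 0, "rx": 0, "ry": 0, "rz": 0, "gripper": 201}]'

```text
time_s: 18.75
tool_pos: [460.1, 119.3, 114.5]
tcp_rot: [-90.0, 0.0, 56.1]
ft_force: [1.4, 1.2, 0.1]
grip_width: 18.1
```

```bash
python3 -c "
from h import *
c=step()
cv2.imwrite('pics/s7.png',c['img'])"
```

```text
t 18.8 sink px,mm,dx,score [ 7.03 35.73 -2.    0.93] tcp ang 0.997 yaw 0.98 r 84.4 p [460.1 119.3 114.5] Ft 1.1 F [ 1.4  0.4 -0.1] w 17.8
```

arm_command --targets '[{"x": 0, "y": 0, "z": 0, "rx": 0, "ry": 0, "rz": 0, "gripper": 201}, {"x": 0, "y": 0, "z": 0, "rx": 0, "ry": 0, "rz": 0, "gripper": 201}, {"x": 0, "y": 0, "z": 0, "rx": 0, "ry": 0, "rz": 0, "gripper": 201}, {"x": 0, "y": 0, "z": 0, "rx": 0, "ry": 0, "rz": 0, "gripper": 201}, {"x": 0, "y": 0, "z": 0, "rx": 0, "ry": 0, "rz": 0, "gripper": 201}, {"x": 0, "y": 0, "z": 0, "rx": 0, "ry": 0, "rz": 0, "gripper": 201}, {"x": 0, "y": 0, "z": 0, "rx": 0, "ry": 0, "rz": 0, "gripper": 201}, {"x": 0, "y": 0, "z": 0, "rx": 0, "ry": 0, "rz": 0, "gripper": 201}]'

```text
time_s: 19.8
tool_pos: [460.1, 119.3, 114.5]
tcp_rot: [-90.0, -0.0, 56.1]
ft_force: [1.9, 0.7, -0.2]
grip_width: 18.3
```

```bash
python3 -c "
from h import *
c=step()
cv2.imwrite('pics/s8.png',c['img'])"
```

```text
t 19.85 sink px,mm,dx,score [ 9.18 46.67 -3.    0.9 ] tcp ang 0.997 yaw 0.98 r 84.4 p [460.1 119.3 114.4] Ft 1.5 F [1.3 0.9 0.2] w 18.0
```

arm_command --targets '[{"x": 0, "y": 0, "z": 0, "rx": 0, "ry": 0, "rz": 0, "gripper": 201}, {"x": 0, "y": 0, "z": 0, "rx": 0, "ry": 0, "rz": 0, "gripper": 201}, {"x": 0, "y": 0, "z": 0, "rx": 0, "ry": 0, "rz": 0, "gripper": 201}, {"x": 0, "y": 0, "z": 0, "rx": 0, "ry": 0, "rz": 0, "gripper": 201}, {"x": 0, "y": 0, "z": 0, "rx": 0, "ry": 0, "rz": 0, "gripper": 201}, {"x": 0, "y": 0, "z": 0, "rx": 0, "ry": 0, "rz": 0, "gripper": 201}, {"x": 0, "y": 0, "z": 0, "rx": 0, "ry": 0, "rz": 0, "gripper": 201}, {"x": 0, "y": 0, "z": 0, "rx": 0, "ry": 0, "rz": 0, "gripper": 201}]'

```text
time_s: 20.85
tool_pos: [460.1, 119.3, 114.5]
tcp_rot: [-90.0, -0.0, 56.1]
ft_force: [1.6, 1.4, 0.8]
grip_width: 18.2
```

```bash
python3 -c "
from h import *
c=step()
cv2.imwrite('pics/s9.png',c['img'])"
```

```text
t 20.9 sink px,mm,dx,score [11.24 57.1  -4.    0.88] tcp ang 0.997 yaw 0.98 r 84.4 p [460.1 119.3 114.5] Ft 1.7 F [ 3.3 -0.1  0.5] w 18.2
```

arm_command --targets '[{"x": 0, "y": 0, "z": 0, "rx": 0, "ry": 0, "rz": 0, "gripper": 201}, {"x": 0, "y": 0, "z": 0, "rx": 0, "ry": 0, "rz": 0, "gripper": 201}, {"x": 0, "y": 0, "z": 0, "rx": 0, "ry": 0, "rz": 0, "gripper": 201}, {"x": 0, "y": 0, "z": 0, "rx": 0, "ry": 0, "rz": 0, "gripper": 201}, {"x": 0, "y": 0, "z": 0, "rx": 0, "ry": 0, "rz": 0, "gripper": 201}, {"x": 0, "y": 0, "z": 0, "rx": 0, "ry": 0, "rz": 0, "gripper": 201}, {"x": 0, "y": 0, "z": 0, "rx": 0, "ry": 0, "rz": 0, "gripper": 201}, {"x": 0, "y": 0, "z": 0, "rx": 0, "ry": 0, "rz": 0, "gripper": 201}]'

```text
time_s: 21.9
tool_pos: [460.1, 119.3, 114.4]
tcp_rot: [-90.0, -0.0, 56.2]
ft_force: [2.3, 1.5, -0.1]
grip_width: 18.5
```

```bash
python3 -c "
from h import *
c=step()
cv2.imwrite('pics/s10.png',c['img'])"
```

```text
t 21.95 sink px,mm,dx,score [12.94 65.76 -4.    0.87] tcp ang 0.997 yaw 0.98 r 84.4 p [460.1 119.3 114.5] Ft 2.2 F [1.6 1.6 1.4] w 18.3
```

arm_command --targets '[{"x": 0, "y": 0, "z": 0, "rx": 0, "ry": 0, "rz": 0, "gripper": 201}, {"x": 0, "y": 0, "z": 0, "rx": 0, "ry": 0, "rz": 0, "gripper": 201}, {"x": 0, "y": 0, "z": 0, "rx": 0, "ry": 0, "rz": 0, "gripper": 201}, {"x": 0, "y": 0, "z": 0, "rx": 0, "ry": 0, "rz": 0, "gripper": 201}, {"x": 0, "y": 0, "z": 0, "rx": 0, "ry": 0, "rz": 0, "gripper": 201}, {"x": 0, "y": 0, "z": 0, "rx": 0, "ry": 0, "rz": 0, "gripper": 201}, {"x": 0, "y": 0, "z": 0, "rx": 0, "ry": 0, "rz": 0, "gripper": 201}, {"x": 0, "y": 0, "z": 0, "rx": 0, "ry": 0, "rz": 0, "gripper": 201}]'

```text
time_s: 22.95
tool_pos: [460.1, 119.3, 114.4]
tcp_rot: [-90.0, 0.0, 56.1]
ft_force: [2.3, 0.6, 0.1]
grip_width: 18.1
```

```bash
python3 -c "
from h import *
c=step()
cv2.imwrite('pics/s11.png',c['img'])
cv2.imwrite('pics/s11z.png',cv2.resize(c['img'][130:290,235:395],None,fx=3.7,fy=3.7,interpolation=cv2.INTER_CUBIC))"
```

```text
t 23.0 sink px,mm,dx,score [14.24 72.36 -5.    0.85] tcp ang 0.997 yaw 0.98 r 84.4 p [460.1 119.3 114.5] Ft 1.0 F [ 1.2  0.3 -0.2] w 18.2
```

View pics/s11z.png

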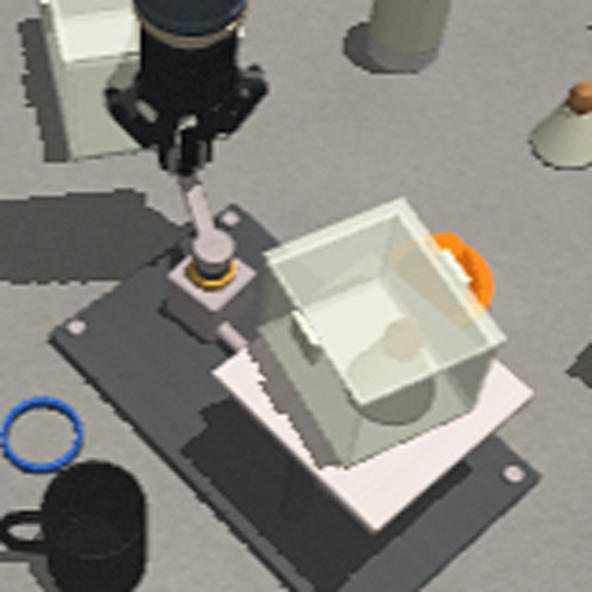

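arm_command --targets '[{"x": 0, "y": 0, "z": 0, "rx": 0, "ry": 0, "rz": 0, "gripper": 201}, {"x": 0, "y": 0, "z": 0, "rx": 0, "ry": 0, "rz": 0, "gripper": 201}, {"x": 0, "y": 0, "z": 0, "rx": 0, "ry": 0, "rz": 0, "gripper": 201}, {"x": 0, "y": 0, "z": 0, "rx": 0, "ry": 0, "rz": 0, "gripper": 201}, {"x": 0, "y": 0, "z": 0, "rx": 0, "ry": 0, "rz": 0, "gripper": 201}, {"x": 0, "y": 0, "z": 0, "rx": 0, "ry": 0, "rz": 0, "gripper": 201}, {"x": 0, "y": 0, "z": 0, "rx": 0, "ry": 0, "rz": 0, "gripper": 201}, {"x": 0, "y": 0, "z": 0, "rx": 0, "ry": 0, "rz": 0, "gripper": 201}]'

```text
time_s: 24.0
tool_pos: [460.1, 119.3, 114.5]
tcp_rot: [-90.0, -0.0, 56.1]
ft_force: [2.7, 1.1, 1.1]
grip_width: 18.2
```

```bash
cat > inc.py <<'E'
from h import *
import sys
a,b=[cv2.cvtColor(cv2.imread('pics/'+f),cv2.COLOR_BGR2GRAY).astype(np.float32)[215:270,300:385] for f in sys.argv[1:3]]
print('inc shift px',cv2.phaseCorrelate(a,b,cv2.createHanningWindow(a.shape[::-1],cv2.CV_32F)))
E
python3 -c "
from h import *
c=step()
cv2.imwrite('pics/s12.png',c['img'])"
for i in 8 9 10 11; do python3 inc.py s$i.png s$((i+1)).png; done
```

```text
t 24.05 sink px,mm,dx,score [14.24 72.36 -5.    0.85] tcp ang 0.997 yaw 0.98 r 84.4 p [460.1 119.3 114.4] Ft 2.4 F [1.6 1.8 0.5] w 18.3
inc shift px ((-0.6865548350513322, 1.9941090295362933), 0.8654154699820059)
inc shift px ((-0.43845899464481874, 1.8236538767935535), 0.9490199428134495)
inc shift px ((-0.5350575863934495, 1.0308846562921055), 0.9755398847438671)
inc shift px ((0.009944507387871226, 0.01469578797149751), 0.9907621313907482)
```

```bash
python3 - <<'E'
from h import *
l=load('s1.png')
X=ray(l,340.9,260.5,227);print(X)
for z in(147,150,155): print(z,proj(l,[X[0],X[1],z]))
E
```

```text
[795.68459508 -50.18568335 227.        ]
147 [336.40533863 274.38923399]
150 [336.56293632 273.90223153]
155 [336.82737988 273.08505794]
```

arm_command --targets '[{"x": 0.059, "y": 0, "z": -0.003, "rx": 0, "ry": 0.052, "rz": 0, "gripper": 201}, {"x": 0.117, "y": 0, "z": -0.012, "rx": 0, "ry": 0.104, "rz": 0, "gripper": 201}, {"x": 0.174, "y": 0, "z": -0.027, "rx": 0, "ry": 0.156, "rz": 0, "gripper": 201}, {"x": 0.229, "y": 0, "z": -0.048, "rx": 0, "ry": 0.2075, "rz": 0, "gripper": 201}, {"x": 0.281, "y": 0, "z": -0.0745, "rx": 0, "ry": 0.2595, "rz": 0, "gripper": 201}, {"x": 0.3305, "y": 0, "z": -0.106, "rx": 0, "ry": 0.311, "rz": 0, "gripper": 201}, {"x": 0.3765, "y": 0, "z": -0.143, "rx": 0, "ry": 0.363, "rz": 0, "gripper": 201}, {"x": 0.418, "y": 0, "z": -0.184, "rx": 0, "ry": 0.415, "rz": 0, "gripper": 201}]'

```text
time_s: 25.05
tool_pos: [515.7, 156.4, 113.7]
tcp_rot: [-90.0, 0.3, 8.5]
ft_force: [-5.5, 2.3, 0.5]
grip_width: 17.9
```

```bash
python3 -c "
from h import *
c=step()
print(robot.observe()['ft_force'])
cv2.imwrite('pics/s13z.png',cv2.resize(c['img'][130:290,235:395],None,fx=3.7,fy=3.7,interpolation=cv2.INTER_CUBIC))"
```

```text
t 25.1 sink px,mm,dx,score [14.23 72.34 -5.    0.85] tcp ang 0.168 yaw 0.143 r 84.4 p [516.9 156.7 113.8] Ft -2.6 F [-3.2  3.4 -1.3] w 18.2
[-3.18169347  3.4025031  -1.32875519]
```

View pics/s13z.png

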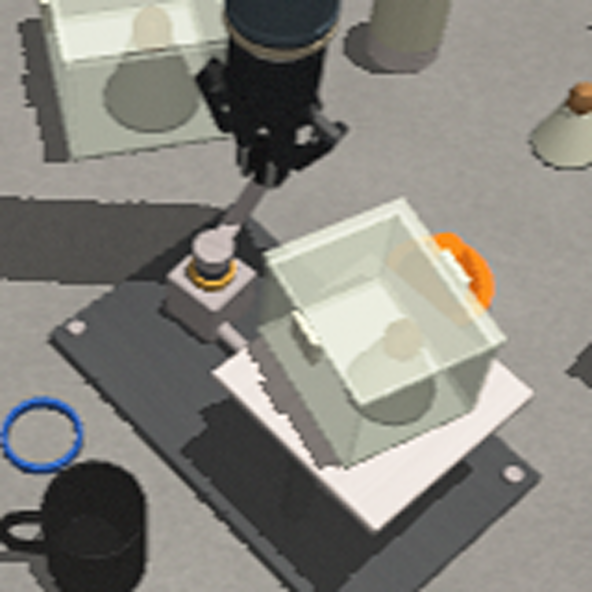

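arm_command --targets '[{"x": 0.004, "y": 0, "z": 0, "rx": 0, "ry": 0.004, "rz": 0, "gripper": 201}, {"x": 0.008, "y": 0, "z": 0, "rx": 0, "ry": 0.007, "rz": 0, "gripper": 201}, {"x": 0.012, "y": 0, "z": 0, "rx": 0, "ry": 0.011, "rz": 0, "gripper": 201}, {"x": 0.015, "y": 0, "z": 0, "rx": 0, "ry": 0.013, "rz": 0, "gripper": 201}, {"x": 0.0167, "y": 0, "z": 0, "rx": 0, "ry": 0.0147, "rz": 0, "gripper": 201}, {"x": 0.0167, "y": 0, "z": 0, "rx": 0, "ry": 0.0147, "rz": 0, "gripper": 201}, {"x": 0.0167, "y": 0, "z": 0, "rx": 0, "ry": 0.0147, "rz": 0, "gripper": 201}, {"x": 0.0167, "y": 0, "z": 0, "rx": 0, "ry": 0.0147, "rz": 0, "gripper": 201}]'

```text
time_s: 26.1
tool_pos: [518.8, 156.4, 114.0]
tcp_rot: [-90.0, 0.1, 7.1]
ft_force: [-5.7, 2.9, -1.5]
grip_width: 18.2
```

```bash
python3 -c "
from h import *
step()"
```

```text
t 26.15 sink px,mm,dx,score [14.23 72.34 -5.    0.85] tcp ang 0.146 yaw 0.123 r 83.7 p [518.8 156.3 114. ] Ft -5.4 F [-5.8  2.6 -1.8] w 18.0
```

arm_command --targets '[{"x": 0.0017, "y": 0, "z": 0, "rx": 0, "ry": 0.0015, "rz": 0, "gripper": 201}, {"x": 0.0034, "y": 0, "z": 0, "rx": 0, "ry": 0.003, "rz": 0, "gripper": 201}, {"x": 0.005, "y": 0, "z": 0, "rx": 0, "ry": 0.0045, "rz": 0, "gripper": 201}, {"x": 0.0067, "y": 0, "z": 0, "rx": 0, "ry": 0.006, "rz": 0, "gripper": 201}, {"x": 0.0067, "y": 0, "z": 0, "rx": 0, "ry": 0.006, "rz": 0, "gripper": 201}, {"x": 0.0067, "y": 0, "z": 0, "rx": 0, "ry": 0.006, "rz": 0, "gripper": 201}, {"x": 0.0067, "y": 0, "z": 0, "rx": 0, "ry": 0.006, "rz": 0, "gripper": 201}, {"x": 0.0067, "y": 0, "z": 0, "rx": 0, "ry": 0.006, "rz": 0, "gripper": 201}]'

```text
time_s: 27.15
tool_pos: [519.8, 156.5, 114.0]
tcp_rot: [-90.0, 0.1, 6.4]
ft_force: [-4.9, 3.1, -1.8]
grip_width: 17.7
```

```bash
python3 -c "
from h import *
step()
imaging.capture('top');print(robot.observe()['ft_force'])"
```

```text
t 27.2 sink px,mm,dx,score [14.23 72.34 -5.    0.85] tcp ang 0.134 yaw 0.111 r 83.8 p [519.8 156.5 114. ] Ft -4.0 F [-4.5  3.4 -0.2] w 17.9
[-5.48404267  3.59062803 -1.13966219]
```

arm_command --targets '[{"x": 0.0034, "y": 0, "z": 0, "rx": 0, "ry": 0.003, "rz": 0, "gripper": 201}, {"x": 0.0067, "y": 0, "z": 0, "rx": 0, "ry": 0.006, "rz": 0, "gripper": 201}, {"x": 0.01, "y": 0, "z": 0, "rx": 0, "ry": 0.009, "rz": 0, "gripper": 201}, {"x": 0.0134, "y": 0, "z": 0, "rx": 0, "ry": 0.012, "rz": 0, "gripper": 201}, {"x": 0.0134, "y": 0, "z": 0, "rx": 0, "ry": 0.012, "rz": 0, "gripper": 201}, {"x": 0.0134, "y": 0, "z": 0, "rx": 0, "ry": 0.012, "rz": 0, "gripper": 201}, {"x": 0.0134, "y": 0, "z": 0, "rx": 0, "ry": 0.012, "rz": 0, "gripper": 201}, {"x": 0.0134, "y": 0, "z": 0, "rx": 0, "ry": 0.012, "rz": 0, "gripper": 201}]'

```text
time_s: 28.25
tool_pos: [521.8, 156.8, 114.0]
tcp_rot: [-90.0, 0.1, 5.0]
ft_force: [-4.2, 2.8, -1.4]
grip_width: 18.1
```

```bash
python3 -c "
from h import *
step()
imaging.capture('top');print(robot.observe()['ft_force'])"
```

```text
t 28.3 sink px,mm,dx,score [14.23 72.33 -5.    0.85] tcp ang 0.109 yaw 0.087 r 83.8 p [521.8 156.8 114. ] Ft -4.5 F [-4.8  2.5 -1.5] w 18.1
[-4.65272069  3.2185326  -1.56951065]
```

arm_command --targets '[{"x": 0.0034, "y": 0, "z": 0, "rx": 0, "ry": 0.003, "rz": 0, "gripper": 201}, {"x": 0.0067, "y": 0, "z": 0, "rx": 0, "ry": 0.006, "rz": 0, "gripper": 201}, {"x": 0.01, "y": 0, "z": 0, "rx": 0, "ry": 0.009, "rz": 0, "gripper": 201}, {"x": 0.0134, "y": 0, "z": 0, "rx": 0, "ry": 0.012, "rz": 0, "gripper": 201}, {"x": 0.0134, "y": 0, "z": 0, "rx": 0, "ry": 0.012, "rz": 0, "gripper": 201}, {"x": 0.0134, "y": 0, "z": 0, "rx": 0, "ry": 0.012, "rz": 0, "gripper": 201}, {"x": 0.0134, "y": 0, "z": 0, "rx": 0, "ry": 0.012, "rz": 0, "gripper": 201}, {"x": 0.0134, "y": 0, "z": 0, "rx": 0, "ry": 0.012, "rz": 0, "gripper": 201}]'

```text
time_s: 29.35
tool_pos: [523.8, 157.1, 114.0]
tcp_rot: [-90.0, 0.1, 3.6]
ft_force: [-4.5, 3.1, -1.4]
grip_width: 17.9
```

```bash
python3 -c "
from h import *
step()
imaging.capture('top');print(robot.observe()['ft_force'])"
```

```text
t 29.4 sink px,mm,dx,score [14.23 72.33 -5.    0.85] tcp ang 0.085 yaw 0.063 r 83.8 p [523.9 157.  114. ] Ft -4.4 F [-4.7  2.7 -1.3] w 18.0
[-4.48361084  2.75145739 -1.77805723]
```

arm_command --targets '[{"x": 0.0034, "y": 0, "z": 0, "rx": 0, "ry": 0.003, "rz": 0, "gripper": 201}, {"x": 0.0067, "y": 0, "z": 0, "rx": 0, "ry": 0.006, "rz": 0, "gripper": 201}, {"x": 0.01, "y": 0, "z": 0, "rx": 0, "ry": 0.009, "rz": 0, "gripper": 201}, {"x": 0.0134, "y": 0, "z": 0, "rx": 0, "ry": 0.012, "rz": 0, "gripper": 201}, {"x": 0.0134, "y": 0, "z": 0, "rx": 0, "ry": 0.012, "rz": 0, "gripper": 201}, {"x": 0.0134, "y": 0, "z": 0, "rx": 0, "ry": 0.012, "rz": 0, "gripper": 201}, {"x": 0.0134, "y": 0, "z": 0, "rx": 0, "ry": 0.012, "rz": 0, "gripper": 201}, {"x": 0.0134, "y": 0, "z": 0, "rx": 0, "ry": 0.012, "rz": 0, "gripper": 201}]'

```text
time_s: 30.45
tool_pos: [525.3, 157.2, 114.0]
tcp_rot: [-90.0, 0.2, 2.3]
ft_force: [-6.5, 3.7, -0.2]
grip_width: 18.3
```

```bash
python3 -c "
from h import *
step()
imaging.capture('top');print(robot.observe()['ft_force'])"
```

```text
t 30.5 sink px,mm,dx,score [14.23 72.32 -5.    0.85] tcp ang 0.068 yaw 0.039 r 83.9 p [525.3 157.2 113.9] Ft -5.5 F [-5.8  3.6 -0.2] w 17.9
[-7.19725882  3.00170939  0.10271489]
```

arm_command --targets '[{"x": 0.0017, "y": 0, "z": 0, "rx": 0, "ry": 0, "rz": 0, "gripper": 201}, {"x": 0.0034, "y": 0, "z": 0, "rx": 0, "ry": 0, "rz": 0, "gripper": 201}, {"x": 0.005, "y": 0, "z": 0, "rx": 0, "ry": 0, "rz": 0, "gripper": 201}, {"x": 0.0067, "y": 0, "z": 0, "rx": 0, "ry": 0, "rz": 0, "gripper": 201}, {"x": 0.0067, "y": 0, "z": 0, "rx": 0, "ry": 0, "rz": 0, "gripper": 201}, {"x": 0.0067, "y": 0, "z": 0, "rx": 0, "ry": 0, "rz": 0, "gripper": 201}, {"x": 0.0067, "y": 0, "z": 0, "rx": 0, "ry": 0, "rz": 0, "gripper": 201}, {"x": 0.0067, "y": 0, "z": 0, "rx": 0, "ry": 0, "rz": 0, "gripper": 201}]'

```text
time_s: 31.55
tool_pos: [525.8, 157.3, 113.9]
tcp_rot: [-90.0, 0.2, 2.3]
ft_force: [-7.8, 4.2, 0.3]
grip_width: 18.0
```

```bash
python3 -c "
from h import *
step()
imaging.capture('top');print(robot.observe()['ft_force'])"
```

```text
t 31.6 sink px,mm,dx,score [14.23 72.33 -5.    0.85] tcp ang 0.062 yaw 0.04 r 84.0 p [525.8 157.3 113.9] Ft -7.7 F [-7.9  3.7  0.8] w 18.5
[-8.51632545  4.08212975  0.37619495]
```

arm_command --targets '[{"x": 0.0034, "y": 0, "z": 0, "rx": 0, "ry": 0, "rz": 0, "gripper": 201}, {"x": 0.0067, "y": 0, "z": 0, "rx": 0, "ry": 0, "rz": 0, "gripper": 201}, {"x": 0.01, "y": 0, "z": 0, "rx": 0, "ry": 0, "rz": 0, "gripper": 201}, {"x": 0.0134, "y": 0, "z": 0, "rx": 0, "ry": 0, "rz": 0, "gripper": 201}, {"x": 0.0134, "y": 0, "z": 0, "rx": 0, "ry": 0, "rz": 0, "gripper": 201}, {"x": 0.0134, "y": 0, "z": 0, "rx": 0, "ry": 0, "rz": 0, "gripper": 201}, {"x": 0.0134, "y": 0, "z": 0, "rx": 0, "ry": 0, "rz": 0, "gripper": 201}, {"x": 0.0134, "y": 0, "z": 0, "rx": 0, "ry": 0, "rz": 0, "gripper": 201}]'

```text
time_s: 32.65
tool_pos: [526.7, 157.5, 113.8]
tcp_rot: [-90.0, 0.3, 2.3]
ft_force: [-12.2, 4.0, 3.2]
grip_width: 18.1
```

```bash
python3 -c "
from h import *
step()
imaging.capture('top');print(robot.observe()['ft_force'])"
```

```text
t 32.7 sink px,mm,dx,score [14.23 72.32 -5.    0.85] tcp ang 0.05 yaw 0.04 r 84.1 p [526.8 157.5 113.8] Ft -11.8 F [-12.    4.    2.1] w 18.3
[-12.31110157   3.24610106   3.97604466]
```

arm_command --targets '[{"x": 0.0025, "y": 0, "z": 0, "rx": 0, "ry": 0, "rz": 0, "gripper": 201}, {"x": 0.005, "y": 0, "z": 0, "rx": 0, "ry": 0, "rz": 0, "gripper": 201}, {"x": 0.0075, "y": 0, "z": 0, "rx": 0, "ry": 0, "rz": 0, "gripper": 201}, {"x": 0.01, "y": 0, "z": 0, "rx": 0, "ry": 0, "rz": 0, "gripper": 201}, {"x": 0.01, "y": 0, "z": 0, "rx": 0, "ry": 0, "rz": 0, "gripper": 201}, {"x": 0.01, "y": 0, "z": 0, "rx": 0, "ry": 0, "rz": 0, "gripper": 201}, {"x": 0.01, "y": 0, "z": 0, "rx": 0, "ry": 0, "rz": 0, "gripper": 201}, {"x": 0.01, "y": 0, "z": 0, "rx": 0, "ry": 0, "rz": 0, "gripper": 201}]'

```text
time_s: 33.75
tool_pos: [527.4, 157.7, 113.7]
tcp_rot: [-90.0, 0.4, 2.3]
ft_force: [-15.2, 5.2, 5.4]
grip_width: 18.4
```

```bash
python3 -c "
from h import *
step()
imaging.capture('top');print(robot.observe()['ft_force'])"
```

```text
t 33.8 sink px,mm,dx,score [14.23 72.32 -5.    0.85] tcp ang 0.042 yaw 0.041 r 84.2 p [527.4 157.7 113.8] Ft -16.1 F [-16.2   4.3   5.4] w 18.0
[-15.23539382   4.51383284   5.53757517]
```

arm_command --targets '[{"x": -0.01, "y": 0, "z": 0, "rx": 0, "ry": 0, "rz": 0, "gripper": 180}, {"x": -0.02, "y": 0, "z": 0, "rx": 0, "ry": 0, "rz": 0, "gripper": 150}, {"x": -0.03, "y": 0, "z": 0, "rx": 0, "ry": 0, "rz": 0, "gripper": 120}, {"x": -0.04, "y": 0, "z": 0, "rx": 0, "ry": 0, "rz": 0, "gripper": 120}, {"x": -0.04, "y": 0, "z": 0, "rx": 0, "ry": 0, "rz": 0, "gripper": 120}, {"x": -0.04, "y": 0, "z": 0, "rx": 0, "ry": 0, "rz": 0, "gripper": 120}, {"x": -0.04, "y": 0, "z": 0, "rx": 0, "ry": 0, "rz": 0, "gripper": 120}, {"x": -0.04, "y": 0, "z": 0, "rx": 0, "ry": 0, "rz": 0, "gripper": 120}]'

```text
time_s: 34.85
tool_pos: [526.0, 156.9, 114.5]
tcp_rot: [-90.0, -0.0, 2.1]
ft_force: [-0.7, 0.3, 0.5]
grip_width: 45.5
```

```bash
python3 -c "
from h import *
c=step()
cv2.imwrite('pics/s14z.png',cv2.resize(c['img'][130:290,235:395],None,fx=3.7,fy=3.7,interpolation=cv2.INTER_CUBIC))"
```

```text
t 34.9 sink px,mm,dx,score [14.23 72.32 -5.    0.85] tcp ang 0.06 yaw 0.037 r 83.6 p [526.  156.9 114.4] Ft 0.2 F [ 0.2 -0.3 -0.3] w 45.3
```

View pics/s14z.png

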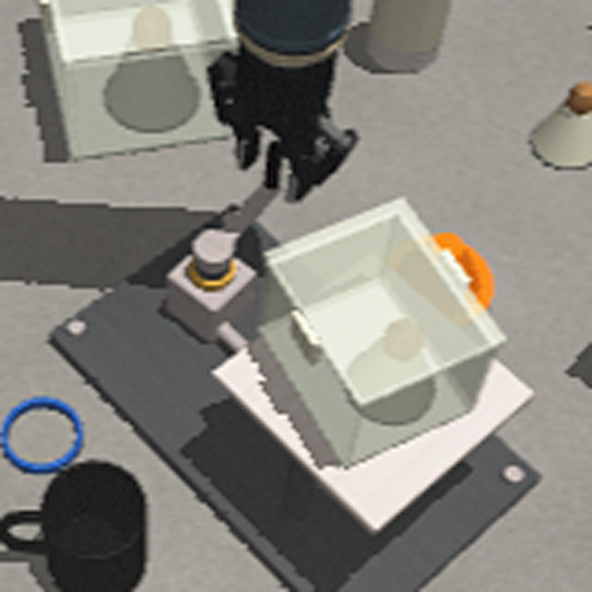

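Force has dropped to zero and the pin is free between the open jaws. I'll lift straight up.

arm_command --targets '[{"x": 0, "y": -0.06, "z": 0, "rx": 0, "ry": 0, "rz": 0, "gripper": 120}, {"x": 0, "y": -0.14, "z": 0, "rx": 0, "ry": 0, "rz": 0, "gripper": 120}, {"x": 0, "y": -0.24, "z": 0, "rx": 0, "ry": 0, "rz": 0, "gripper": 120}, {"x": 0, "y": -0.35, "z": 0, "rx": 0, "ry": 0, "rz": 0, "gripper": 120}, {"x": 0, "y": -0.46, "z": 0, "rx": 0, "ry": 0, "rz": 0, "gripper": 120}, {"x": 0, "y": -0.56, "z": 0, "rx": 0, "ry": 0, "rz": 0, "gripper": 120}, {"x": 0, "y": -0.62, "z": 0, "rx": 0, "ry": 0, "rz": 0, "gripper": 120}, {"x": 0, "y": -0.65, "z": 0, "rx": 0, "ry": 0, "rz": 0, "gripper": 120}]'

```text
time_s: 35.9
tool_pos: [526.1, 156.9, 212.6]
tcp_rot: [-90.0, -0.0, 2.1]
ft_force: [-0.4, 0.7, -0.3]
grip_width: 45.2
```

```bash
python3 -c "
from h import *
c=step(); cv2.imwrite('pics/s15.png',c['img']); 
cv2.imwrite('pics/s15z.png',cv2.resize(c['img'][130:290,235:395],None,fx=3.7,fy=3.7,interpolation=cv2.INTER_CUBIC))"; python3 inc.py s12.png s15.png
```

```text
t 35.95 sink px,mm,dx,score [14.23 72.32 -5.    0.85] tcp ang 0.058 yaw 0.037 r 83.6 p [526.1 157.  212.7] Ft -1.3 F [-1.3 -0.2  0.7] w 45.2
inc shift px ((-0.0013437169722010367, -0.0029320322519623687), 1.0123570858107673)
```

View pics/s15z.png

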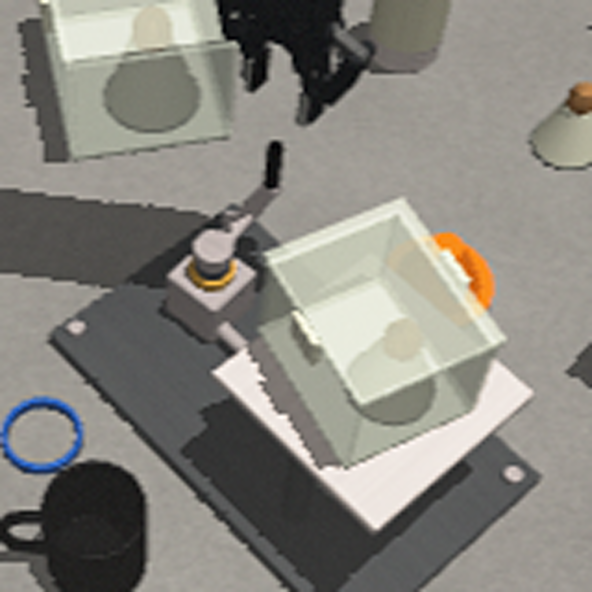

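View pics/s15.png

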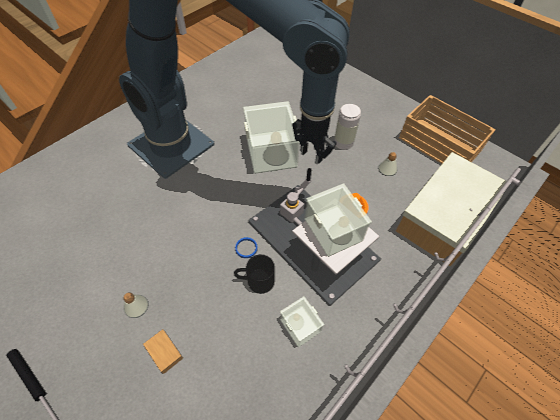

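```bash
python3 -c "
from h import *
p=ray(load('s1.png'),309.3,169.2,155);d=p[:2]-PIV;print(p,np.arctan2(d[1],d[0])-np.pi/2)
print(robot.sign_off())"
```

```text
[521.97610908 159.40122615 155.        ] 0.10466573344063379
the job is handed in; nothing more can be done
None
```

The job is handed in, about 36 s in against the 72 s limit. The sign-off gives no verdict.

- **Lowering:** I put slightly open jaws around the pin without gripping it and opened the lever in small steps. The platform began to sink at about 0.85–0.9 rad. I set the lever so it sank at about 11–13 mm/s. Near the start it crept slower, at about 4–9 mm/s, while I was finding that point.
- **Fully down:** With the valve still open, the platform stopped moving completely. The pictures give about 72–75 mm of travel, slightly short of the 75–80 mm expected. I put that down to picture resolution (about 5 mm per pixel). The box stands on the platform and hasn't moved since.
- **Shutting:** Dragging the lever back took about 4–5 N. It met its stop at about 0.07–0.10 rad, and I pressed up to about 15–16 N square to the lever in small steps; no reading exceeded that.
- **Letting go:** I opened the jaws, saw the force fall to about zero and lifted clear. The last picture shows the lever resting at about 0.10 rad and the gripper about 58 mm above the pin, touching nothing. The other items in view are where they were.

One thing disagreed: while closing, I also measured 3–5 N along the lever. I took it for rubbing on the pin and left it out of the nip force.

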